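# Taking trial-fitted statuettes apart for polishing

### The arm

A 7-joint arm with a two-finger parallel gripper is mounted at the origin on the work surface. World frame = base frame: x ahead of the robot, y to its left, z up, the work surface at z = 0. Lengths are in m, angles in rad, forces in N, time in s.
With the tool pointing down it reaches from about 0.425 to 0.95 m from the base axis. Payload 4.7 kg.
Tool frame: the origin (TCP) lies between the finger pads; the fingertips stand 25 mm ahead of it and the grasp point (between the pads) lies 6 mm ahead of it; z points along the fingers, y is the line along which they close (so a half turn about z gives the same grasp; the last joint's range is limited). The gripper opens to 85 mm and grips with 20 to 120 N. Pads are 22 mm wide; open, the fingers measure 114 mm over their backs; the gripper's body (76 mm by 85 mm) begins 54 mm behind the grasp point. The pads swing forward as they close: fully open they stand 13 mm farther back than shut.
Start: joints at [1.263, 0.469, -0.049, 1.532, 0.024, 1.141, -0.082], TCP at [0.186, -0.649, 0.221] pointing down, gripper open.
Joint ranges: [-2.59, 2.59], [-0.33, 1.99], [-1.39, 1.29], [0.1, 2.45], [-1.04, 4.18], [0.21, 1.99], [-2.66, 2.66]. Speed limits (rad/s): [2.57, 2.57, 3.14, 3.14, 3.14, 3.14, 3.14].

### API

Orientations are given as a 3x3 rotation matrix whose columns are the frame's x, y, z axes.
In Python, from rig import * gives the robot as it stands. Calls block until the motion is done:
- movep(position, orientation): joint-space move of the TCP to a pose.
- move_l(position, attitude=None, feed=0.15, until_force=None): straight line of the TCP; attitude=None keeps the orientation; feed is the mean speed in m/s. With until_force (N) it stops when the force on the tool has changed by that much, and returns True; else False.
- move_joints(angles): joint-space move.
- command_gripper(opening, newtons=None): finger opening in m; newtons is the grip in N (None keeps the last); returns when the fingers have stopped.
- sleep(seconds).
- inverse_kinematics(position, orientation): joint angles nearest the present ones, or None.
- sense(): the state.
- camera(name): name is "scene" or "top" or "wrist"; returns (picture, depth): 480x640x3 uint8, red, green, blue; 480x640 float32, m along the optical axis (not along the pixel's ray), 0 where there is no reading.
- camera_params(name): a dict with "K" (3x3 intrinsics, pixels), "position" and "rotation" of the camera in the world; the wrist camera has in their place "tool_from_camera" (4x4, takes a point from camera to tool coordinates, whose origin is the TCP and whose axes are the flange's). Camera axes: x right, y down, z forward; pixel columns grow to the right and rows downward; lengths in m; the calibration is good to about 2 mm. A picture is of the moment at which its call begins: read the wrist's pose just before it. camera_params takes no time and is no camera call.
A pose or a line that the arm cannot do raises Unreachable and nothing moves.
- finish_job(): hands the job in; it is judged then, once.
The state is a dict: "time_s": time; "joint_pos": joint angles; "qd": joint speeds; "joint_efforts": joint torques, N m; "position": TCP position; "tcp_rot": TCP orientation; "wrist_force": force on the tool from outside, world axes, zero at the start; "ft_torque": the same for the moment, N m; "finger_gap": finger opening in m; "gripper_force": force on a finger pad.
Only numpy, scipy, OpenCV 4.12 (cv2) and the standard library are available. Lean on these libraries where they do the work, as an engineer would, in place of code of your own. Each camera call takes 0.05 s, during which the arm holds its last target. There are 200 camera calls.

### The job

The two bare aluminium statuettes have been stood on their plinths for a trial fit; take them apart for polishing. Stand the robed figure upright in the middle of the round steel turntable and the bust upright in the middle of the cork pad on the wooden block, and put the square plinth flat inside the square tray and the round plinth flat inside the round tray. Set each piece down without dropping it or tipping it over, and leave the bottle standing where it is.

Things in the scene. Friction and masses are not known exactly. Their poses are not given: they have to be found in the camera images.
- robed_figure: Slender standing robed figure of cast aluminium, 110 mm tall, 0.16 kg, at the start upright on either plinth. Round foot 40 mm across; the robe narrows to a round body 30 mm across, straight-sided from 40 to 80 mm above the origin: grip it there, at about 68 mm, from any side (the folded arms on its -x side are 3 mm relief without substance). Origin: centre of the foot's underside, z up.
- bust: Cast aluminium bust, 80 mm tall, 0.14 kg, at the start upright on the other plinth. Round foot 40 mm across; shoulder block 28 mm thick along x, 46 mm wide along y, from 27 to 53 mm above the origin: grip across the 28 mm (fingers closing along its x) at 42 mm above the origin; head 26 mm across above it. Origin: centre of the foot's underside; z up, the face looks along -x.
- square_plinth: Square cast aluminium plinth, 64 x 64 mm, 40 mm high, flat top, about 0.22 kg, standing on the table with a statuette on top at the start. Grip across either pair of parallel faces, about 29 mm above the origin so that the fingertips clear the tray's rim. Origin: centre of the underside; x and y square to its faces, z up.
- round_plinth: Round cast aluminium plinth, 64 mm in diameter, 40 mm high, flat top, about 0.20 kg, standing on the table with a statuette on top at the start. Grip across the diameter, about 29 mm above the origin so that the fingertips clear the tray's rim. Origin: centre of the underside, z up.
- turntable: Fixed low steel turntable (it does not turn): red round foot, short column and a round bare steel plate 104 mm across whose flat top is 45 mm above the origin, with a dark ring 74 mm across marked round its middle. Place of the robed figure. Origin: centre of the underside on the table, z up.
- cork_block: Fixed dark wooden block, 100 x 100 mm, 26 mm high, with a round cork pad 74 mm across and 4 mm thick in the middle of its top (top of the cork 30 mm above the origin). Place of the bust. Origin: centre of the underside on the table, x and y square to its sides, z up.
- square_tray: Fixed low dark steel square tray, 94 x 94 mm outside, 88 x 88 mm inside, walls 3 mm thick; inner floor 3 mm and rim 10 mm above the origin. Place of the square plinth, turned so that its sides run with the tray's. Origin: centre of the underside on the table, x and y square to its sides, z up.
- round_tray: Fixed low dark steel round tray, 94 mm across outside, 88 mm inside; inner floor 5 mm and rim 10 mm above the origin. Place of the round plinth. Origin: centre of the underside on the table, z up.
- bottle: Loose clear plastic bottle with a blue cap, 56 mm across, 150 mm tall, standing among the other things; not to be disturbed. Together with the robed figure on its plinth or on the turntable (150 and 155 mm) it is the tallest thing here. Origin: centre of its underside, z up.
Mind the look-alikes: they are no part of the job. Leave any green or pink look-alike of the square_tray alone.

How it is judged:
At the end, for the whole second after the job is handed in: Robed figure on the turntable, bust on the cork, square plinth in the square tray, round plinth in the round tray: each within 15 mm of the middle of its place, underside within 3 mm of the supporting surface, tilted under 0.08 rad, slower than 0.02 m/s (horizontal distance between robed_figure and turntable below 0.015 m and z of robed_figure in the frame of turntable between 0.042 and 0.048 m and angle between each of robed_figure, bust, square_plinth, round_plinth's own z axis and vertical below 0.08 rad and linear speed of each of robed_figure, bust, square_plinth, round_plinth below 0.02 m/s and horizontal distance between bust and cork_block below 0.015 m and z of bust in the frame of cork_block between 0.027 and 0.033 m and horizontal distance between square_plinth and square_tray below 0.015 m and z of square_plinth in the frame of square_tray between 0 and 0.006 m and horizontal distance between round_plinth and round_tray below 0.015 m and z of round_plinth in the frame of round_tray between 0.002 and 0.008 m); the robot touches nothing.
It fails at once if a statuette or plinth is tipped over (more than about 60 degrees) (angle between any of robed_figure, bust, square_plinth, round_plinth's own z axis and vertical above 1.05 rad).
It fails at once if a statuette or plinth is dropped (faster than 0.6 m/s out of the fingers: a fall of about 2 cm) ((linear speed of robed_figure above 0.6 m/s and contact force between the fingers and robed_figure below 0.01 N) or (linear speed of bust above 0.6 m/s and contact force between the fingers and bust below 0.01 N) or (linear speed of square_plinth above 0.6 m/s and contact force between the fingers and square_plinth below 0.01 N) or (linear speed of round_plinth above 0.6 m/s and contact force between the fingers and round_plinth below 0.01 N)).
It fails at once if the bottle is shifted by more than 3 cm or tipped (distance of bottle from where it was at the start of the episode above 0.03 m or angle between bottle's own z axis and vertical above 0.5 rad).
It also fails if it takes over 120 s, if anything falls off the work surface, if the arm or the gripper's body presses on something with over 40 N, if the wrist force passes 120 N, or if a joint passes its speed limit or range.

## Working session

There is one attempt and no reset: what is moved stays moved. The work goes in short steps, each a Python script; the robot and the scene stay as the last script left them, time stands still between calls to the robot, and variables do not carry over. Pictures are saved under pics/ and viewed, at most 14 in all, crops included, and the job is handed in when it is done.

```bash
ls; mkdir -p pics; python3 - <<'E'
from rig import *
import numpy as np, cv2
for n in ("scene","top"):
    p,d=camera(n); cv2.imwrite(f"pics/{n}0.png",p[:,:,::-1]); np.savez(f"{n}0.npz",p=p,d=d)
    c=camera_params(n); print(n,c, (d>0).mean())
print(camera_params("wrist")); s=sense(); print(s["time_s"],s["position"],s["tcp_rot"],s["finger_gap"])
E
```

```text
pics
scene {'K': array([[434.43028465,   0.        , 321.1120428 ],
       [  0.        , 434.43028465, 242.53023732],
       [  0.        ,   0.        ,   1.        ]]), 'position': array([ 1.11828332, -0.11279793,  0.71426809]), 'rotation': array([[ 0.26248915,  0.68212215, -0.68250188],
       [ 0.96488664, -0.19262378,  0.17857727],
       [-0.00965458, -0.70541154, -0.70873221]])} 0.9959407552083334
top {'K': array([[462.43378125,   0.        , 316.72915881],
       [  0.        , 462.43378125, 239.75948159],
       [  0.        ,   0.        ,   1.        ]]), 'position': array([0.23013479, 0.03982565, 1.2850656 ]), 'rotation': array([[ 0.06704126, -0.97089323,  0.22993869],
       [-0.9977495 , -0.06496341,  0.01660378],
       [-0.0011829 , -0.23053435, -0.97306347]])} 0.995966796875
{'K': array([[365.86785155,   0.        , 325.28629034],
       [  0.        , 365.86785155, 241.31859052],
       [  0.        ,   0.        ,   1.        ]]), 'tool_from_camera': array([[ 3.48670573e-04, -9.53959016e-01, -2.99936782e-01,
         7.78320440e-02],
       [ 9.99999925e-01,  3.84001547e-04, -5.88497040e-05,
         6.34859923e-04],
       [ 1.71316394e-04, -2.99936739e-01,  9.53959078e-01,
        -1.51987152e-01],
       [ 0.00000000e+00,  0.00000000e+00,  0.00000000e+00,
         1.00000000e+00]])}
0.1 [ 0.18561313 -0.64840329  0.22048817] [[ 9.61376388e-01  2.75236524e-01 -5.44658125e-04]
 [ 2.75237056e-01 -9.61374929e-01  1.67573190e-03]
 [-6.23980446e-05 -1.76091918e-03 -9.99998448e-01]] 0.08554302964148416
```

View pics/scene0.png

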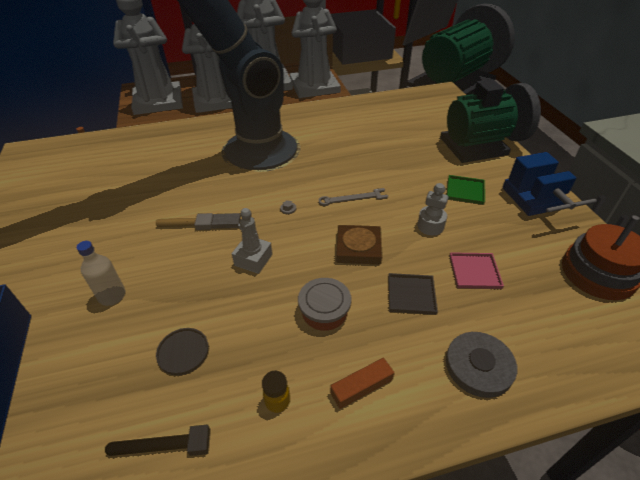

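View pics/top0.png

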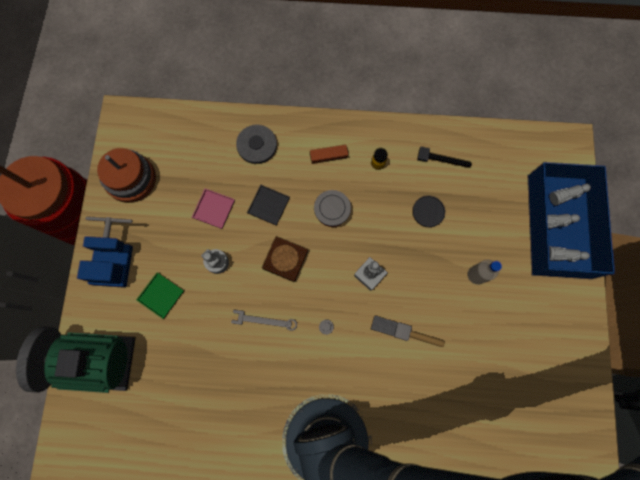

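The scene view shows the following:
- Robed figure on the square plinth: (250,240).
- Bust on the round plinth: (433,212).
- Turntable: (325,303).
- Cork block: (360,243).
- Dark square tray: (412,293).
- Round tray: (183,351).
- Bottle: (100,275).

Possible mix-ups, with top-view pixels:
- **Square tray:** dark (268,205), pink (214,209) or green (161,295). I choose the dark one.
- **Turntable or round tray:** the grey grinding disc at (257,144) is neither. The turntable has the ringed plate and red foot (332,209). The round tray is the dark disc (429,211).
- **Statuettes:** those in the blue box (565,220) and in the background aren't part of the job.

Next I'll check how good the depth is and build the world clouds.

```bash
cat > h.py <<'E'
import numpy as np, cv2
from rig import *
def load(n): z=np.load(f"{n}0.npz"); return z["p"],z["d"]
def cloud(n,d):
    c=camera_params(n);K=c["K"];v,u=np.mgrid[:480,:640]
    r=np.dstack([(u-K[0,2])/K[0,0],(v-K[1,2])/K[1,1],np.ones(u.shape)])@c["rotation"].T
    return r*d[...,None]+c["position"]
def ray(c,uv):
    K=c["K"]; r=c["rotation"]@np.array([(uv[0]-K[0,2])/K[0,0],(uv[1]-K[1,2])/K[1,1],1]); return c["position"],r
def plane(c,uv,z): o,r=ray(c,uv); return o+r*(z-o[2])/r[2]
def tri(obs):
    A=np.zeros((3,3));b=np.zeros(3);L=[]
    for c,uv in obs:
        o,r=ray(c,uv);r=r/np.linalg.norm(r);P=np.eye(3)-np.outer(r,r);A+=P;b+=P@o;L.append((o,P))
    x=np.linalg.solve(A,b); return x,max(np.linalg.norm(P@(x-o)) for o,P in L)
E
python3 - <<'E'
from h import *
np.set_printoptions(precision=3,suppress=True)
S={"top":dict(fig=(377,266),plinth=(362,278),bust=(208,254),rpl=(216,265),turn=(332,209),cork=(286,259),st=(268,205),rt=(429,211),bottle=(495,266),table=(450,240)),
"scene":dict(fig=(246,215),plinth=(250,262),bust=(438,192),rpl=(432,225),turn=(325,298),cork=(360,240),st=(412,293),rt=(183,351),bottle=(86,248),table=(380,330))}
for n in S:
    p,d=load(n);W=cloud(n,d)
    for k,(u,v) in S[n].items():
        w=W[v-2:v+3,u-2:u+3].reshape(-1,3); print(n,k,np.median(w,0),w[:,2].std().round(4),(d[v-2:v+3,u-2:u+3]>0).mean())
    hz=np.clip(W[...,2]*1500,0,255).astype(np.uint8); cv2.imwrite(f"pics/h_{n}.png",hz)
t=load("top")[0][180:330,150:520,::-1];s=load("scene")[0][170:390,60:460,::-1]
o=np.zeros((600,800,3),np.uint8);a=cv2.resize(t,(800,324),interpolation=3)[:,:];o[:162,:400]=cv2.resize(a,(400,162));o[:]=0
a=cv2.resize(t[50:120],(800,151));o[:151]=a;o[160:600]=cv2.resize(s,(800,440));cv2.imwrite("pics/crop.png",o)
E
```

```text
top fig [ 0.442 -0.095  0.149] 0.0306 1.0
top plinth [ 0.426 -0.069  0.04 ] 0.0043 1.0
top bust [0.449 0.336 0.12 ] 0.0024 1.0
top rpl [0.431 0.325 0.073] 0.0189 1.0
top turn [0.614 0.024 0.047] 0.0023 1.0
top cork [0.466 0.142 0.032] 0.0026 1.0
top st [0.627 0.21  0.004] 0.0032 1.0
top rt [ 0.639 -0.256  0.006] 0.003 1.0
top bottle [ 0.461 -0.388  0.152] 0.2221 0.96
top table [ 0.558 -0.317  0.002] 0.0025 1.0
scene fig [ 0.452 -0.092  0.142] 0.0035 1.0
scene plinth [ 0.475 -0.102  0.029] 0.0049 1.0
scene bust [0.454 0.33  0.109] 0.0038 1.0
scene rpl [0.474 0.32  0.03 ] 0.0043 1.0
scene turn [0.621 0.023 0.045] 0.1312 0.96
scene cork [0.473 0.146 0.029] 0.001 1.0
scene st [0.625 0.209 0.002] 0.1932 0.92
scene rt [ 0.639 -0.255  0.004] 0.0013 1.0
scene bottle [ 0.47  -0.388  0.149] 0.0019 1.0
scene table [ 0.69   0.114 -0.001] 0.0011 1.0
```

View pics/crop.png

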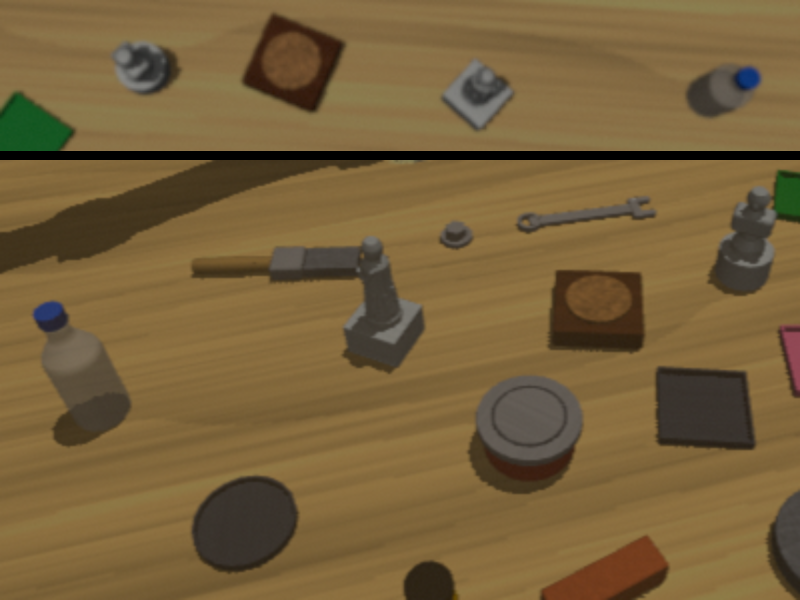

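View pics/h_top.png

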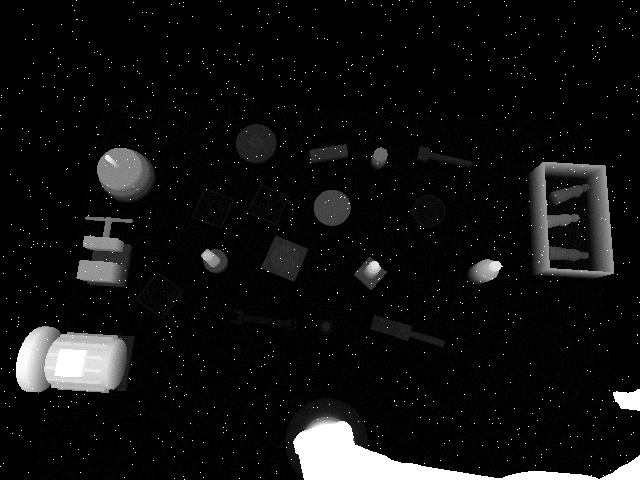

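The crop confirms the choice. The dark tray has raised rims, the turntable has the red foot and ring, and each statuette stands on its own plinth. The two depth views agree to a few mm and match the stated heights. Next I'll measure the places from contours in both views.

```bash
cat > places.py <<'E'
from h import *
np.set_printoptions(precision=4,suppress=True)
def outline(n,seed,z,zlo,dark=None,rad=60):
    """largest blob near seed (world xy), by height band or darkness; outline cast on plane z"""
    p,d=load(n);W=cloud(n,cv2.medianBlur(d,3));c=camera_params(n)
    near=np.hypot(W[...,0]-seed[0],W[...,1]-seed[1])<0.085
    hsv=cv2.cvtColor(p,cv2.COLOR_RGB2HSV)
    m=near&((W[...,2]>zlo[0])&(W[...,2]<zlo[1])) if dark is None else near&(hsv[...,1]<dark)
    m=cv2.morphologyEx(m.astype(np.uint8),cv2.MORPH_CLOSE,np.ones((5,5)))
    m=cv2.morphologyEx(m,cv2.MORPH_OPEN,np.ones((3,3)))
    cs,_=cv2.findContours(m,cv2.RETR_EXTERNAL,cv2.CHAIN_APPROX_NONE);k=max(cs,key=cv2.contourArea)[:,0]
    q=np.array([plane(c,uv,z)[:2] for uv in k]);zm=np.median(W[...,2][m>0])
    return q,zm
def show(name,seed,z,zlo,dark=None):
    for n in("top","scene"):
        q,zm=outline(n,seed,z,zlo,dark);f=(q*1000).astype(np.float32)
        r=cv2.minAreaRect(f);e=cv2.fitEllipse(f);print(name,n,"zmed %.4f"%zm,"rect",np.round(r[0],1),np.round(r[1],1),round(r[2],1),"ell",np.round(e[0],1),np.round(e[1],1))
if __name__=="__main__":
    show("turn",(.62,.024),.045,(.036,.06))
    show("cork_block",(.47,.144),.026,(.02,.05))
    show("sq_tray",(.627,.21),.010,None,110)
    show("rd_tray",(.639,-.255),.010,None,110)
    show("sq_pl",(.44,-.085),.04,(.033,.047))
    show("rd_pl",(.445,.325),.04,(.033,.047))
    show("bottle",(.462,-.388),.07,(.05,.2))
E
python3 places.py
```

```text
turn top zmed 0.0461 rect [619.2  24.5] [102.5 101. ] 3.8 ell [619.8  25.4] [101.1 102.9]
turn scene zmed 0.0441 rect [623.5  21.8] [102.6 105.6] 74.3 ell [622.5  22.3] [101.9 105.5]
cork_block top zmed 0.0280 rect [469.7 147.8] [100. 101.] 71.3 ell [469.8 147.9] [113.5 114.7]
cork_block scene zmed 0.0254 rect [473.  144.1] [ 99.3 103.3] 71.3 ell [472.6 144.4] [114.2 116.1]
sq_tray top zmed 0.0040 rect [625.7 209.4] [95.9 98.8] 69.9 ell [626.9 209. ] [108.5 109.2]
sq_tray scene zmed 0.0021 rect [629.4 205. ] [94.1 99.8] 70.2 ell [629.4 204.9] [109.  113.5]
rd_tray top zmed 0.0063 rect [ 636.9 -252.4] [ 94.4 100.3] 61.9 ell [ 635.5 -254.3] [ 89.7 104.4]
rd_tray scene zmed 0.0043 rect [ 639.  -255.4] [94.  93.8] 74.4 ell [ 638.7 -255.5] [92.2 94.6]
sq_pl top zmed 0.0407 rect [442.4 -90.2] [63.7 64.2] 51.4 ell [443.2 -90.6] [66.  74.6]
sq_pl scene zmed 0.0388 rect [445.6 -92.4] [66.4 66.8] 51.2 ell [450.1 -92.3] [65.1 73.2]
rd_pl top zmed 0.0405 rect [446.8 331.5] [54.  62.1] 67.0 ell [448.5 336.3] [57.2 59.2]
rd_pl scene zmed 0.0386 rect [456.1 328.7] [61.7 55.7] 55.3 ell [454.8 330.2] [59.5 60.3]
bottle top zmed 0.1031 rect [ 466.1 -395.5] [55.7 82.4] 25.1 ell [ 465.3 -393.7] [54.4 79.8]
bottle scene zmed 0.0975 rect [ 430.9 -404.8] [161.4  56.3] 21.7 ell [ 441.8 -400.7] [ 53.9 164.7]
```

Both views agree within 5 mm, and the sizes are right (turntable 102, block 100, tray 96, plinth 64). Averaging the two views I get:

| Thing | x, y (mm) | Yaw (°) |
|---|---|---|
| Turntable | 621, 24 | – |
| Cork block | 471, 146 | 71 |
| Square tray | 627, 207 | 70 |
| Round tray | 638, -255 | – |

Now I'll look at both statuettes with the wrist camera.

```bash
cat >> h.py <<'E'
def Rd(a):
    y=np.array([np.cos(a),np.sin(a),0]);z=np.array([0,0,-1.]);return np.c_[np.cross(y,z),y,z]
def wshot(tag):
    s=sense();p,d=camera("wrist");c=camera_params("wrist");T=np.eye(4);T[:3,:3]=s["tcp_rot"];T[:3,3]=s["position"]
    M=T@c["tool_from_camera"];v,u=np.mgrid[:480,:640];K=c["K"]
    r=np.dstack([(u-K[0,2])/K[0,0],(v-K[1,2])/K[1,1],np.ones(u.shape)])
    W=(r*cv2.medianBlur(d,3)[...,None])@M[:3,:3].T+M[:3,3]
    np.savez(f"w_{tag}.npz",p=p,d=d,W=W,M=M);cv2.imwrite(f"pics/w_{tag}.png",p[:,:,::-1]);return p,W
def yawnear(a,base):  # choose a or a+pi nearest base
    k=np.round((base-a)/np.pi);return a+k*np.pi
E
python3 - <<'E'
from h import *
s=sense();move_l([s["position"][0],s["position"][1],.34])
for t,c in(("fig",(.444,-.091)),("bust",(.45,.33))):
    a=np.arctan2(c[1],c[0]);R=Rd(a)
    for i,off in enumerate((-.06,-.11)):
        P=np.r_[np.array(c)*1.08+R[:2,0]*off,.34]
        movep(P,R);sleep(.2);wshot(f"{t}{i}")
    print(t,sense()["joint_pos"],sense()["time_s"])
a=[cv2.imread(f"pics/w_{t}{i}.png") for t in("fig","bust") for i in(0,1)]
cv2.imwrite("pics/w4.png",cv2.resize(np.vstack([np.hstack(a[:2]),np.hstack(a[2:])]),(800,600),interpolation=3))
E
```

```text
fig [ 0.83265086  0.13216963 -0.54988874  1.7407589   0.07161974  1.2884398
  0.06645708] 3.9
bust [ 0.29127112  0.58198765 -1.28584922  1.47964985  0.55769282  1.49252498
 -0.35601142] 6.5917
```

View pics/w4.png

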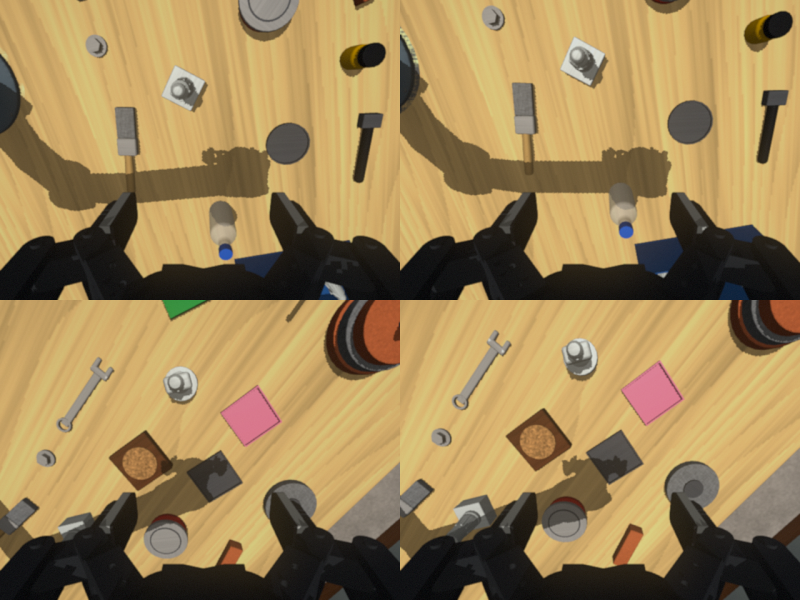

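The wrist views show the robed figure on the square plinth (left panels, about (183,88) and (582,62)) and the bust on the round plinth (right panels, (180,384) and (579,357)). Cork, dark tray and turntable are also in view. Measuring from these clouds next.

```bash
python3 - <<'E'
from h import *
np.set_printoptions(precision=1,suppress=True)
def band(W,seed,lo,hi,rad=.06):
    m=(np.hypot(W[...,0]-seed[0],W[...,1]-seed[1])<rad)&(W[...,2]>lo)&(W[...,2]<hi)
    m=cv2.morphologyEx(m.astype(np.uint8),cv2.MORPH_OPEN,np.ones((2,2)))>0
    return W[m]*1000
def rep(t,q):
    f=q[:,:2].astype(np.float32);r=cv2.minAreaRect(f);c=cv2.minEnclosingCircle(f)
    print(t,len(q),"z %.1f"%np.median(q[:,2]),"mean",q[:,:2].mean(0),"rect",np.array(r[0]),np.array(r[1]),"%.1f"%r[2],"circ",np.array(c[0]),"%.1f"%c[1])
for i in(0,1):
    W=np.load(f"w_fig{i}.npz")["W"];s=(.444,-.091)
    rep("table",band(W,(.5,-.16),-.02,.02,.03));rep("sqtop",band(W,s,.035,.046));rep("fig>60",band(W,s,.06,.2));rep("fighead",band(W,s,.135,.17))
    rep("rtray",band(W,(.638,-.255),.0075,.015,.07))
    W=np.load(f"w_bust{i}.npz")["W"];s=(.45,.33)
    rep("rdtop",band(W,s,.034,.046));rep("shoulder",band(W,s,.086,.098));rep("sh",band(W,s,.07,.098));rep("head",band(W,s,.105,.13))
    rep("cork",band(W,(.471,.146),.028,.036,.05));rep("block",band(W,(.471,.146),.018,.036,.08));rep("turn",band(W,(.621,.024),.038,.055,.08))
    rep("tray",band(W,(.627,.207),.0075,.016,.07))
M=[np.load(f"w_bust{i}.npz") for i in (0,1)]
cv2.imwrite("pics/bc.png",cv2.resize(np.hstack([M[0]["p"][80:190,230:350,::-1],M[1]["p"][40:150,230:350,::-1]]),(800,366),interpolation=2))
E
```

```text
table 1569 z -0.5 mean [ 501.2 -161.2] rect [ 501.4 -161.5] [59.3 58.6] 33.1 circ [ 501.1 -161.7] 30.0
sqtop 1845 z 39.4 mean [444.7 -92.7] rect [441.7 -96.4] [70.2 64.5] 51.3 circ [441.  -96.2] 46.1
fig>60 1027 z 123.0 mean [448.9 -92.4] rect [444.4 -96.9] [44.2 32.7] 50.7 circ [441.4 -94.6] 23.0
fighead 444 z 147.8 mean [445.9 -92.2] rect [445.  -93.2] [22.3 19.9] 78.3 circ [444.  -92.6] 11.8
rtray 551 z 9.0 mean [ 642.8 -256.7] rect [ 641.4 -258.8] [ 95.  100.7] 44.7 circ [ 641.2 -258.9] 50.9
rdtop 1041 z 39.4 mean [456.7 338.3] rect [453.4 335.7] [57.1 66.3] 41.3 circ [450.  332.8] 34.4
shoulder 608 z 91.8 mean [450.9 338.7] rect [446.6 334.2] [51.2 29.1] 51.0 circ [446.9 333.7] 28.0
sh 625 z 91.7 mean [451.2 339.1] rect [446.6 334.2] [51.2 29.1] 51.0 circ [446.2 334. ] 28.1
head 569 z 119.2 mean [447.3 338.3] rect [446.4 336.9] [27.6 24.8] 78.1 circ [447.8 336.1] 15.4
cork 2212 z 29.4 mean [472.  146.7] rect [472.  145.2] [72.6 74.3] 34.4 circ [472.2 144.8] 38.2
block 5123 z 25.9 mean [471.9 149.7] rect [473.2 139.4] [112.6 106.1] 71.3 circ [472.6 139. ] 76.2
turn 3419 z 44.9 me
[... 742 characters left out ...]
3.4 circ [448.7 335.6] 34.2
shoulder 735 z 91.8 mean [451.4 337. ] rect [445.1 336.3] [49.6 29.4] 50.7 circ [444.1 337.2] 27.3
sh 793 z 91.6 mean [451.8 336.6] rect [445.1 336.3] [49.5 29.4] 50.6 circ [444.1 337.2] 27.3
head 650 z 119.0 mean [447.6 337.9] rect [446.2 338.2] [24.1 25.3] 19.3 circ [447.5 338.3] 13.4
cork 2409 z 29.4 mean [472.  146.4] rect [472.5 145.3] [73.8 73. ] 78.8 circ [472.5 145. ] 37.7
block 5558 z 25.9 mean [472.  149.3] rect [472.5 140.3] [111.  104.2] 71.3 circ [472. 140.] 74.1
turn 3676 z 44.9 mean [621.6  25.8] rect [632.6   9.2] [101.7 141.2] 36.3 circ [628.6   6.2] 71.2
tray 606 z 8.7 mean [630.2 207.9] rect [631.8 206.9] [95.7 99. ] 70.0 circ [631.5 206.4] 67.3
```

View pics/bc.png

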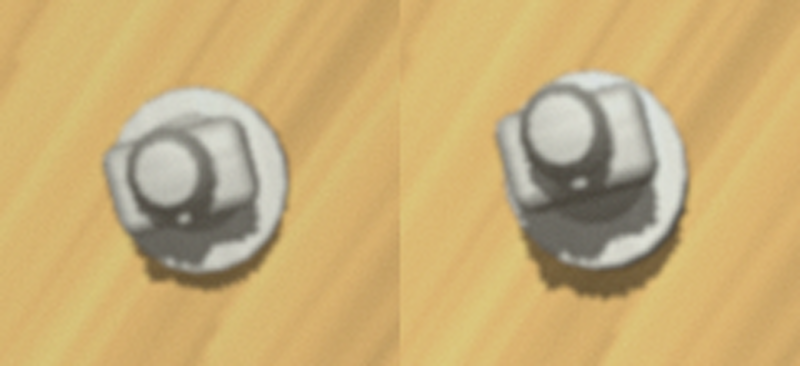

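Against the known sizes and heights, the wrist measurements hold up:
- **Figure:** head (445,-92.5), top at z 148.
- **Square plinth:** (443,-93), yaw 51°.
- **Bust:** (446.5,336), shoulder long axis at 51°. Fingers therefore close along -39°.

First move: robed figure to the turntable.

```bash
cat >> h.py <<'E'
D=np.pi/180
def pick(xy,z,yaw,N=50,hi=.30):
    R=Rd(yaw*D);movep([*xy,hi],R);command_gripper(.085)
    move_l([*xy,z+.05],feed=.25);move_l([*xy,z],feed=.08)
    command_gripper(0,N);s=sense();print("gap",s["finger_gap"],"F",s["gripper_force"])
    move_l([*xy,z+.02],feed=.05);move_l([*xy,hi],feed=.2);s=sense();print("after lift gap",s["finger_gap"],"pos",s["position"],"t",s["time_s"])
def place(xy,z,yaw,hi=.30,op=.085):
    R=Rd(yaw*D);move_l([*xy,hi],R,feed=.25);move_l([*xy,z+.03],feed=.2);sleep(.2);move_l([*xy,z+.006],feed=.05);sleep(.2)
    t=move_l([*xy,z-.005],feed=.015,until_force=4);s=sense();print("touch",t,"z err mm",(s["position"][2]-z)*1000,s["wrist_force"])
    command_gripper(op);sleep(.2);move_l([*xy,z+.04],feed=.08);move_l([*xy,hi],feed=.25);print("t",sense()["time_s"],sense()["joint_pos"].round(2))
E
python3 - <<'E'
from h import *
move_joints([.2,.42,0,1.45,0,1.25,0]);print(sense()["position"],sense()["tcp_rot"][:,2])
pick((.445,-.0925),.114,-12);print(sense()["joint_pos"])
place((.6215,.0245),.119,2)
E
```

```text
[ 0.65726563 -0.17395326  0.28985197] [ 0.02063872 -0.00268636 -0.99978339]
gap 0.01919554901735737 F 48.12843299445376
after lift gap 0.018963849047122883 pos [ 0.4441165  -0.0923909   0.29866121] t 13.025
[ 1.48787969e-01  3.87999985e-02 -3.79227617e-02  1.92066946e+00
  1.55038257e-03  1.18481951e+00 -9.91302364e-02]
touch True z err mm 0.40657244150119065 [-0.72931825 -0.68618175  3.44717059]
t 18.6667 [-0.01  0.33 -0.13  1.56  0.05  1.26 -0.11]
```

The gap read 19 mm where I expected 30 mm, though touch came at the right height. I'll look before going on.

```bash
python3 - <<'E'
from h import *
movep([.56,-.06,.34],Rd(-12*D));sleep(.2)
p,W=wshot("chk1");s,d=camera("scene");t,dt=camera("top")
np.savez("scene1.npz",p=s,d=d)
a=cv2.resize(s[180:360,200:400,::-1],(440,396));b=cv2.resize(p[:,:,::-1],(360,270))
o=np.zeros((400,800,3),np.uint8);o[:396,:440]=a;o[:270,440:]=b;cv2.imwrite("pics/chk1.png",o)
for nm,sd,lo,hi in(("head",(.62,.024),.14,.17),("foot",(.62,.024),.05,.2),("plate",(.62,.024),.04,.05),("sq",(.443,-.092),.035,.046)):
    m=(np.hypot(W[...,0]-sd[0],W[...,1]-sd[1])<.06)&(W[...,2]>lo)&(W[...,2]<hi)
    q=(W[m]*1000)[:,:2].astype(np.float32);print(nm,len(q))
    if len(q)>5: print(np.median(W[m][:,2]),q.mean(0),cv2.minEnclosingCircle(q),cv2.minAreaRect(q))
E
```

```text
head 507
0.1530071238647593 [620.90137   25.044445] ((621.89453125, 25.146547317504883), 10.96943187713623) ((621.6544799804688, 25.053516387939453), (20.67218017578125, 20.96248435974121), 32.93950271606445)
foot 1255
0.12742829013437817 [617.1946    23.869627] ((621.7185668945312, 25.05186653137207), 19.6859188079834) ((619.4381713867188, 24.09676170349121), (33.999107360839844, 37.25434875488281), 38.5709228515625)
plate 5465
0.044844139597310206 [619.1878   24.61734] ((620.566650390625, 23.430980682373047), 51.961700439453125) ((620.6472778320312, 23.336612701416016), (102.1837158203125, 102.5897216796875), 78.19010162353516)
sq 2383
0.03927452923759095 [443.48386  -91.150955] ((442.9617614746094, -92.15878295898438), 43.70381546020508) ((442.70001220703125, -92.30880737304688), (64.3343276977539, 64.10867309570312), 51.56072235107422)
```

View pics/chk1.png

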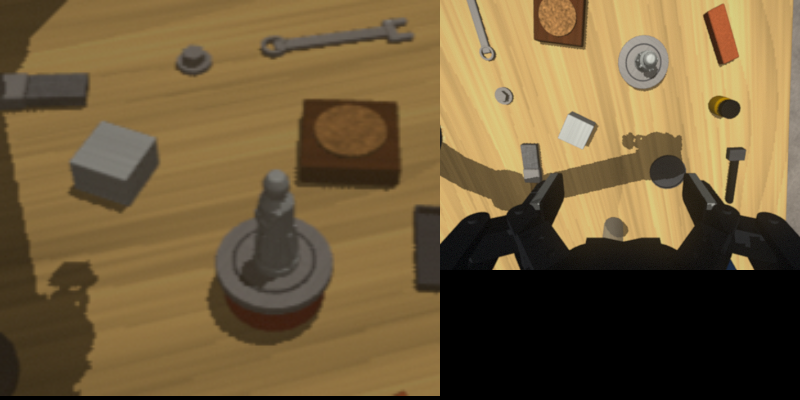

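The figure stands upright in the middle of the turntable, head at (621.5,25) against plate centre (620.6,23.4). In the left crop it is at about (272,225). The square plinth hasn't moved, at (442.8,-92.3), yaw 51.5°. Next: square plinth to the tray.

```bash
python3 - <<'E'
from h import *
pick((.443,-.0923),.035,-38.5,60)
place((.629,.207),.038,-20.2)
# look at tray and then bust
movep([.56,.17,.36],Rd(18*D));sleep(.2);p,W=wshot("chk2")
for nm,sd,lo,hi,r in(("sq",(.629,.207),.035,.05,.07),("rim",(.629,.207),.0065,.016,.075),):
    m=(np.hypot(W[...,0]-sd[0],W[...,1]-sd[1])<r)&(W[...,2]>lo)&(W[...,2]<hi)
    q=(W[m]*1000)[:,:2].astype(np.float32);print(nm,len(q),np.median(W[m][:,2]),q.mean(0),cv2.minAreaRect(q))
print(sense()["joint_pos"])
E
```

```text
gap -0.00021258637488970734 F 0.0
after lift gap 0.00016236648115827373 pos [ 0.44227213 -0.09224571  0.29886915] t 24.8083
touch False z err mm -4.924169437974156 [-0.41192121  0.0793603   0.63930472]
t 32.3333 [-0.25  0.41 -0.19  1.46  0.08  1.29 -0.8 ]
sq 0 nan [nan nan] ((0.0, 0.0), (0.0, 0.0), 0.0)
rim 690 0.009167396949280815 [629.3088  210.15231] ((628.3707885742188, 208.50643920898438), (94.24445343017578, 94.53629302978516), 70.12078094482422)
[-0.10958435  0.255089   -0.32570881  1.54083351  0.0821506   1.36115048
 -0.12873003]
  return _methods._mean(a, axis=axis, dtype=dtype,
  ret = ret.dtype.type(ret / rcount)
<stdin>:8: RuntimeWarning: Mean of empty slice.
  ret = um.true_divide(
```

View pics/w_chk2.png

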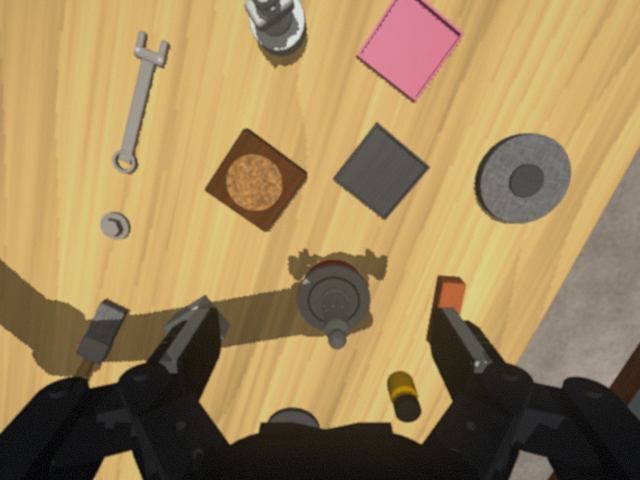

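The square plinth was missed: the fingers closed to zero. The tray is empty and the plinth still lies around (205,318), partly hidden. Together with the figure's 19 mm gap, this suggests the pads sit higher than stated. I'll measure the real fingertips in the tool frame with the wrist depth, and look at the plinth.

```bash
python3 - <<'E'
from h import *
np.set_printoptions(precision=4,suppress=True)
movep([.56,-.06,.34],Rd(-12*D));sleep(.2)
def tips(tag):
    p,W=wshot(tag);s=sense();T=(W-s["position"])@s["tcp_rot"];m=(T[...,2]>-.12)&(T[...,2]<.06)&(np.abs(T[...,1])<.09)&(np.abs(T[...,0])<.06)
    d=np.load(f"w_{tag}.npz")["d"];m&=d>0
    print(tag,s["finger_gap"],"flange axes?")
    for sg in(-1,1):
        q=T[m&(np.sign(T[...,1])==sg)];z=np.percentile(q[:,2],99.5);e=q[q[:,2]>z-.006];print(sg,len(q),"tip z",z,"y",e[:,1].min(),e[:,1].max(),"x",e[:,0].min(),e[:,0].max())
    return W
W=tips("t_open")
m=(np.hypot(W[...,0]-.443,W[...,1]+.092)<.09)&(W[...,2]>.035)&(W[...,2]<.046);q=(W[m]*1000)[:,:2].astype(np.float32);print("sq",len(q),cv2.minAreaRect(q))
command_gripper(0.03,50);tips("t_30")
command_gripper(0);tips("t_0");command_gripper(.085)
a=[cv2.imread(f"pics/w_t_{i}.png") for i in("open","30")];cv2.imwrite("pics/t.png",cv2.resize(np.hstack(a),(800,300)))
s=camera("scene")[0];cv2.imwrite("pics/s2.png",s[:,:,::-1]);print(sense()["time_s"])
E
```

```text
t_open 0.08501843325648181 flange axes?
-1 28237 tip z -0.02628316441340827 y -0.054879222488423265 -0.04096664732489851 x -0.01126483799059015 0.011774285555938709
1 28102 tip z -0.026363005769814943 y 0.04328117319674736 0.056855527141605446 x -0.010599288213951468 0.011709606742115021
sq 2368 ((442.787841796875, -92.36091613769531), (64.46369934082031, 64.4435043334961), 51.082637786865234)
t_30 0.0298027056765677 flange axes?
-1 28296 tip z -0.01677956563638585 y -0.02739781351267051 -0.013629471476901049 x -0.011023960184448362 0.011200338549553216
1 28709 tip z -0.016854917382697523 y 0.01615429455595983 0.029931380775243672 x -0.011179927784748325 0.011155006582673481
t_0 -7.160865764518727e-05 flange axes?
-1 28462 tip z -0.019546352607739095 y -0.012451824534531598 -0.0001284592525043773 x 0.005972960795741088 0.011273275059893782
1 29639 tip z -0.018671705938671252 y 0.00020572691744232574 0.014933620305908507 x 0.0059977789204927945 0.011248365198258638
36.3417
```

View pics/s2.png

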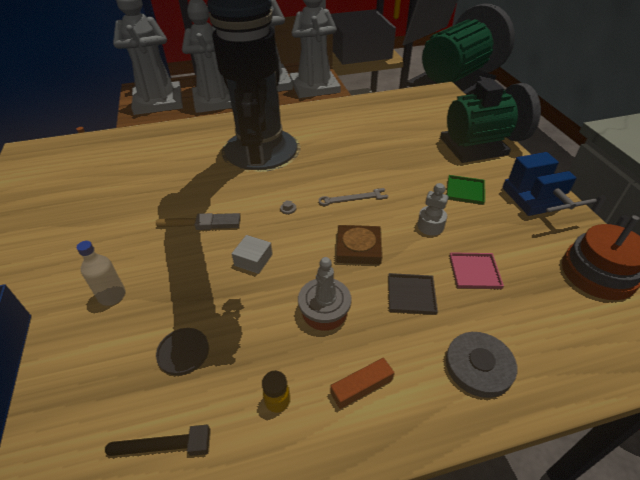

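View pics/t.png

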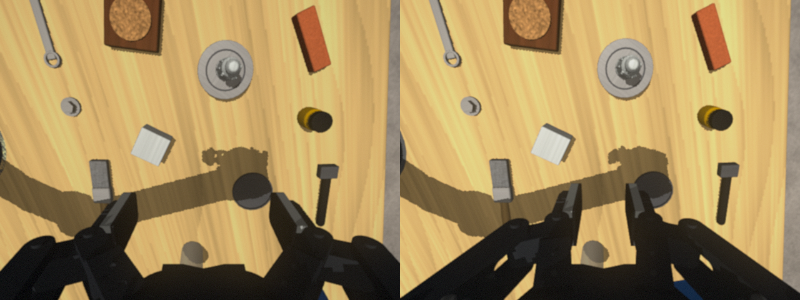

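The calibration check is conclusive. The wrist depth puts the fingertips at -26 mm (open) and -17 mm (at 30 mm) along tool z, so they are about 38 mm short of the stated +25. That explains both odd gaps. The plinth is intact at (442.8,-92.4), scene pixel (252,255), and the figure stands well. I'll plan from the measured fingertips and abort a carry if the gap is wrong.

```bash
python3 - <<'E'
from h import *
pick((.443,-.0924),-.010,-38.7,60)
g=sense()["finger_gap"]
if .055<g<.075: place((.629,.2075),-.007,-20)
else: print("ABORT",g)
E
```

```text
gap 0.06311555632997311 F 66.42086505889893
after lift gap 0.06307227510209176 pos [ 0.44228204 -0.09231572  0.29891489] t 41.575
touch True z err mm 0.7929111721281601 [ 0.09715521 -0.6447886   4.74957404]
t 48.5917 [-0.19  0.41 -0.27  1.45  0.11  1.3  -0.82]
```

```bash
python3 - <<'E'
from h import *
q=sense()["joint_pos"].copy();q[0],q[2],q[4]=-.5,0,0;move_joints(q)
pick((.4465,.336),.0465,-39,50)
print(sense()["joint_pos"].round(2));g=sense()["finger_gap"]
if .022<g<.035: place((.4722,.1452),.0365,-58)
else: print("ABORT",g)
movep([.50,.18,.36],Rd(10*D));sleep(.2);p,W=wshot("chk3")
for nm,sd,lo,hi,r in(("sq",(.629,.207),.035,.05,.07),("rim",(.629,.207),.0065,.014,.075),("head",(.472,.145),.098,.12,.06),("foot",(.472,.145),.035,.12,.06),("cork",(.472,.145),.027,.034,.05),("rpl",(.45,.334),.034,.047,.06)):
    m=(np.hypot(W[...,0]-sd[0],W[...,1]-sd[1])<r)&(W[...,2]>lo)&(W[...,2]<hi)
    q=(W[m]*1000)[:,:2].astype(np.float32);print(nm,len(q))
    if len(q)>5:print(np.median(W[m][:,2]),q.mean(0),cv2.minAreaRect(q),cv2.minEnclosingCircle(q))
print(sense()["time_s"])
E
```

```text
gap 0.027634980914227232 F 49.59174335002899
after lift gap 0.027487899433912548 pos [0.44590604 0.33549134 0.29861742] t 54.125
[-0.73  0.22  0.01  1.71 -0.    1.21 -1.4 ]
touch True z err mm 0.3371101850716471 [0.0240881  0.18921327 4.9136036 ]
t 60.3583 [-0.54  0.1   0.17  1.85 -0.02  1.19 -1.38]
sq 2523
0.04264886044725236 [629.1845  207.12267] ((630.3685302734375, 206.06777954101562), (64.0129165649414, 64.50614929199219), 70.05341339111328) ((629.9388427734375, 206.00547790527344), 43.60731887817383)
rim 629
0.009172740560036252 [616.5597  215.45451] ((628.0656127929688, 208.48251342773438), (94.19086456298828, 94.9290771484375), 70.1019515991211) ((628.49560546875, 208.30606079101562), 65.4903793334961)
head 398
0.10899101544879741 [473.46643 148.1657 ] ((473.21722412109375, 146.7208709716797), (24.360458374023438, 25.20124053955078), 8.741307258605957) ((473.4798889160156, 146.01992797851562), 13.338797569274902)
foot 1085
0.08234510674563672 [473.77307 150.97485] ((472.58331298828125, 147.68301391601562), (46.025604248046875, 33.55012893676758), 31.610042572021484) ((473.6647644042969, 145.6202850341797), 24.56468391418457)
cork 1268
0.0294850985629459 [468.82788 155.35536] ((469.7503662109375, 146.89503479003906), (72.7716064453125, 73.62196350097656), 11.046489715576172) ((470.2713928222656, 146.42176818847656), 37.41290283203125)
rpl 2610
0.03950194803344467 [449.19168 335.63162] ((449.0025939941406, 335.42828369140625), (61.99142074584961, 62.95884704589844), 10.306085586547852) ((449.0507507324219, 335.6741027832031), 31.992298126220703)
61.6667
```

View pics/w_chk3.png

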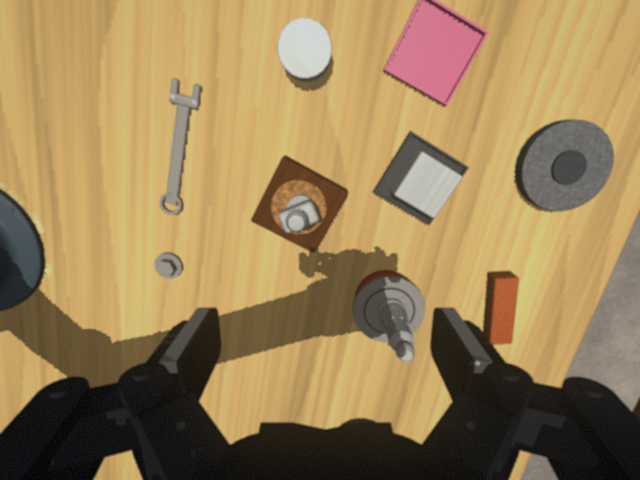

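The bust stands in the middle of the cork at (298,215). The square plinth lies in the dark tray at (430,183), and the round plinth is bare at (305,48), measured (449,335.5). Last carry: round plinth to the round tray, with the tray refined from the earlier wrist shot.

```bash
python3 - <<'E'
from h import *
z=np.load("w_t_open.npz");W=z["W"];hsv=cv2.cvtColor(z["p"],cv2.COLOR_RGB2HSV)
m=((np.hypot(W[...,0]-.64,W[...,1]+.256)<.056)&(W[...,2]>.007)&(W[...,2]<.016));q=(W[m]*1000)[:,:2].astype(np.float32)
print("rtray",len(q),cv2.minEnclosingCircle(q),cv2.fitEllipse(cv2.convexHull(q)))
pick((.449,.3355),-.010,36,60)
g=sense()["finger_gap"]
if .055<g<.075: place((.6395,-.2565),-.005,-22)
else: print("ABORT",g)
movep([.55,-.12,.36],Rd(-22*D));sleep(.2);p,W=wshot("chk4")
for nm,sd,lo,hi,r in(("rpl",(.64,-.256),.034,.055,.06),("rim",(.64,-.256),.0075,.014,.056)):
    m=(np.hypot(W[...,0]-sd[0],W[...,1]-sd[1])<r)&(W[...,2]>lo)&(W[...,2]<hi)
    q=(W[m]*1000)[:,:2].astype(np.float32);print(nm,len(q),np.median(W[m][:,2]),cv2.minEnclosingCircle(q),cv2.minAreaRect(q))
s=camera("scene")[0];cv2.imwrite("pics/s4.png",s[:,:,::-1]);print(sense()["time_s"])
E
```

```text
rtray 455 ((639.4441528320312, -255.32669067382812), 48.07315444946289) ((639.2319946289062, -255.37030029296875), (94.50711059570312, 95.3484115600586), 33.8232421875)
gap 0.0626656428765485 F 66.11983895301819
after lift gap 0.06237962383660031 pos [0.44845702 0.33505696 0.29873293] t 67.0667
touch True z err mm 0.9294878572276766 [-0.52189806  0.28990434  4.82125416]
t 75.15 [ 0.06  0.46  0.39  1.41 -0.18  1.31  0.08]
rpl 1728 0.044377915328343204 ((641.510009765625, -255.28231811523438), 31.91217613220215) ((641.60205078125, -255.23561096191406), (62.56500244140625, 62.7120475769043), 23.79781723022461)
rim 418 0.0091618020396394 ((638.8236694335938, -254.7341766357422), 47.41712188720703) ((637.0458374023438, -250.4120635986328), (93.1866455078125, 84.44743347167969), 23.234634399414062)
76.1833
```

View pics/s4.png

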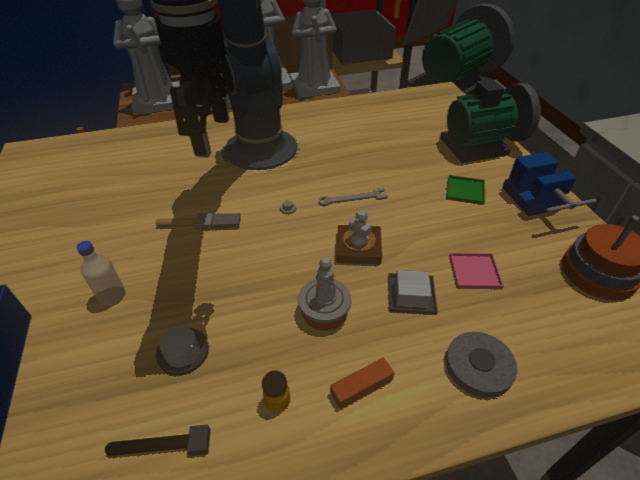

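The final view shows every piece where it belongs:
- Figure on the turntable at (325,285).
- Bust on the cork at (360,232).
- Square plinth in the dark tray at (413,290).
- Round plinth in the round tray at (183,350), 2–3 mm off centre.
- Bottle unmoved at (100,275).

The arm is clear, so I'm handing in.

```bash
python3 -c "
from rig import *
print(finish_job())"
```

```text
the job is handed in; nothing more can be done
None
```

I handed the job in at about 76 s of the 120 s allowed, with all four pieces upright within about 4 mm of the middle of their places by my last measurements and the bottle where it was; the hand-in gave no verdict.

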